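# Open the forge blower's filter box

### The job

Open the filter box of the forge blower with the fingertips only, gripping nothing: press its snap tab fully in, then push the released lid along its rails off its seat, until the whole lid has dropped off the seat and lies flat on the landing. Do not lift, tip up or squeeze the lid or lean hard on it, do not push it off the open end of the landing, and leave everything else on the bench where it is.

Things in the scene. Friction and masses are not known exactly. Their poses are not given: they have to be found in the camera images.
- filter_box: Grey filter box of a small forge blower, fixed to the bench (place and yaw vary). Origin at bench level under the centre of the closed lid; z up; +x is the way the lid slides off. The box spans x -57 to 43 mm, 110 mm wide; its top, the seat, is 56 mm above the bench. Behind it the blower drum (x -186 to -98 mm, 90 mm high); ahead, the landing.
- landing (a point): Centre of the top of the fixed steel landing ahead of the box: x 43 to 190 mm in the box's frame (this point at x = 120), 110 mm wide, top 52 mm above the bench, 4 mm below the seat, open at its far end. Two rails along box and landing (x -50 to 190 mm, 94 mm apart inside, 6 mm thick, tops 63 mm above the bench) guide the lid.
- lid: Loose dark steel lid, about 0.3 kg, plate 84 (x) by 90 (y) by 5 mm, 2 mm play to each rail. Origin at the centre of its underside, axes as the box's. Closed: x = 0 in the box's frame, 56 mm above the bench. Off its seat when beyond x = 85 mm: it drops 4 mm flat onto the landing (it rocks about 6 degrees on the way). Beyond x = 185 mm it tips off the end. Slides with 1 to 3 N.
- lid_rib (a point): Middle of the top edge of the upright rib across the lid: 50 mm along y, 5 mm thick along x, standing 12 mm above the plate (top 17 mm above the lid's underside), 12 mm behind (-x of) the lid's centre. Push on its -x face; 27 mm of bare plate lie behind it.
- tab_top (a point): Centre of the top of the snap tab: steel block, 30 (box x) by 44 mm (y), two dark grooves, in a slot in the landing 2.5 mm beyond the lid's +x edge (centre at x = 59.5 mm in the box's frame). Out, its top is 65 mm above the bench, 4 mm above the lid's plate, and blocks the lid. Fully in, it is flush with the landing, 52 mm above the bench.
- tab (a joint): How far the snap tab is pressed straight down, m: 0 (out) to 0.013 (fully in, flush with the landing). It needs about 5 N, stays where it is left and does not spring back. The lid passes freely above it only when it is in by more than 0.010. It starts between 0 and 0.002.
- wedge_a: Oak wedge, 100 x 34 mm, at most 23 mm high, lying on the bench beside the filter box. Bystander; origin under its centre.
- wedge_b: Smaller oak wedge, 80 x 28 mm, at most 22 mm high, lying on the bench beside the landing. Bystander; origin under its centre.
- header: Nail header, blued steel bar 240 x 22 x 12 mm with a round head 40 mm wide and 20 mm high near one end, lying beside the filter box on the other side. Bystander; origin under the middle of the bar.
- ladle: Copper quench ladle: bowl 88 mm across, 42 mm high, 250 mm long handle. Bystander to the robot's left; origin under the bowl.
- hammer: Hammer lying on the bench to the robot's right. Bystander; origin near its middle.
- brush: Brush lying on the bench to the robot's right. Bystander; origin near its middle.
- oil_tin: Steel tin, 64 mm across, 100 mm high, standing to the left. Bystander; origin under its centre.
Not all that is in view belongs to the job. Of the things like the lid, leave any that is pink; of the rest the smaller one is meant.

How it is judged (in metres and radians):
On the way, in this order (a step that is already met when the one before it is completed fails the run):
1. the snap tab is pressed in, with the lid still on its seat (value of joint tab above 0.0105 m and x of lid in the frame of filter_box below 0.01 m), for 0.1 s.
2. the lid has been pushed off its seat (x of lid in the frame of filter_box above 0.085 m and z of lid in the frame of filter_box below 0.0545 m), for 0.2 s.
At the end, for the whole second after the job is handed in: The tab is in (more than 10.5 mm), and the lid lies at rest and flat (within 0.05 rad) on the landing, wholly off the seat (its origin 85 to 185 mm along the box's x, its underside 49 to 54.5 mm above the bench) (all of step 2 and value of joint tab above 0.0105 m and x of lid in the frame of filter_box below 0.185 m and z of lid in the frame of filter_box above 0.049 m and angle between lid's own z axis and vertical below 0.05 rad and linear speed of lid below 0.02 m/s); the robot touches nothing.
It fails at once if the lid is lifted or tipped up (z of lid in the frame of filter_box above 0.066 m or angle between lid's own z axis and vertical above 0.3 rad).
It fails at once if the lid is squeezed or pressed with over 30 N (contact force between the fingers and lid above 30 N).
It fails at once if the lid falls off the landing (z of lid in the frame of filter_box below 0.04 m).
It fails at once if the lid is forced past a tab that is not in (x of lid in the frame of filter_box above 0.012 m and value of joint tab below 0.008 m).
It fails at once if something else on the bench is displaced by more than 15 mm (distance of any of wedge_a, wedge_b, header, ladle, hammer, brush, oil_tin from where it was at the start of the episode above 0.015 m).
It also fails if it takes over 38 s, if anything falls off the work surface, if the arm or the gripper's body presses on something with over 40 N, if the wrist force passes 120 N, or if a joint passes its speed limit or range.

### The arm

A 6-joint arm with a two-finger parallel gripper is mounted at the origin on the work surface. World frame = base frame: x ahead of the robot, y to its left, z up, the work surface at z = 0. Lengths are in mm, angles in rad, forces in N, time in s.
With the tool pointing down it reaches from about 300 to 775 mm from the base axis. Payload 14.6 kg.
Tool frame: the origin (TCP) lies at the very end of the fingers, on their centre line; the grasp point (between the pads) lies 19 mm behind it; z points along the fingers, y is the line along which they close (so a half turn about z gives the same grasp; the last joint's range is limited). The gripper opens to 94 mm and grips with 3 to 60 N. Pads are 16 mm wide; open, the fingers measure 119 mm over their backs; the gripper's body (75 mm by 177 mm) begins 78 mm behind the grasp point.
Start: joints at [1.044, 0.3, 1.521, -0, 1.321, -0.067], TCP at [244.069, 492.869, 205.446] pointing down, gripper open.
Joint ranges: [-3.03, 3.03], [-0.79, 2.21], [0.23, 2.52], [-1.04, 4.18], [0, 3.07], [-2.55, 2.55]. Speed limits (rad/s): [2.22, 2.22, 2.57, 3.14, 3.14, 3.14].

### API

Orientations are given as [roll, pitch, yaw] about the fixed x, y, z axes, in that order (R = Rz(yaw) Ry(pitch) Rx(roll)).
In Python, from cell import manip, camera, get_calibration gives the robot as it stands.
- The arm moves only by the tool arm_command, never from a script. Its argument "targets" is a list of rows, each an object of numbers: "hand": the opening, from -1 (shut) to 1 (fully open), so that 0 is half open; "x", "y", "z": the shift along the tool's x, y, z in m; "yaw": the turn about the tool's z in rad. In form: [{"hand": .., "x": .., "y": .., "z": .., "yaw": ..}, ...]. A call has 1 to 10 rows; each row shifts and turns the commanded pose from where the row before left it, along the tool's axes as they then stand; what a row does not reach is not made up. A row lasts 1/10 s, in which the tool goes at most 50 mm and 8.59 degrees, less where a joint would pass 70% of its speed; a pose out of reach is approached as far as the arm can. A call is refused whole if a number of a shift passes 0.05 or a number of a turn 0.15, either way. A call with a gripper value outside its range is refused whole. The fingers move at their own pace and stop on an object; "newtons" is the grip in N (left out, the last holds). Time passes only in rows, so rows that do not move let the fingers close. It gives the time, the measured TCP pose, the force, the opening and the grip force at its end, in the units of the state.
- manip.read_state(): the state, without advancing time (a new reading comes with each control period).
- camera(name): name is "side" or "top" or "wrist"; returns the picture (420x560x3 uint8, red, green, blue); there is no depth.
- get_calibration(name): a dict with "K" (3x3 intrinsics, pixels), "cam_to_world" (4x4, takes a point from camera to world coordinates). Camera axes: x right, y up, looking along -z (the intrinsics and any distortion apply to the point x, -y, -z); pixel columns grow to the right and rows downward; lengths in mm; the calibration is good to about 2 mm. A picture is of the moment at which its call begins: read the wrist's pose just before it. get_calibration takes no time and is no camera call; for the wrist camera it gives the pose at the moment of the call.
- manip.sign_off(): hands the job in; it is judged then, once.
The state is a dict: "clock": time; "joints": joint angles; "qd": joint speeds; "effort": joint torques, N m; "eef_pos": TCP position; "eef_rot": TCP orientation; "wrist_force": force on the tool from outside, world axes, zero at the start; "moment": the same for the moment, N m; "finger_gap": finger opening in mm; "finger_force": force on a finger pad.
Only numpy, scipy, OpenCV 4.12 (cv2) and the standard library are available. Lean on these libraries where they do the work, as an engineer would, in place of code of your own. Each camera call takes 0.05 s, during which the arm holds its last target. There are 200 camera calls.

## Working session

There is one attempt and no reset: what is moved stays moved. The work goes in short steps, Python scripts to look and compute and a tool call to move; the robot and the scene stay as the last step left them, time stands still between calls to the robot, and variables do not carry over. Pictures are saved under pics/ and viewed, at most 10 in all, crops included, and the job is handed in when it is done.

Besides the shell and the picture viewer there is one more tool, called by a JSON object that holds its "name" and its "arguments". arm_command: Moves the arm, as the interface text tells. Its arguments: {"type":"object","properties":{"targets":{"type":"array"},"newtons":{"type":"number"}},"required":["targets"]}

```bash
mkdir -p pics
python3 - <<'E'
from cell import manip,camera,get_calibration
import cv2
for n in("top","side"):
    cv2.imwrite(f"pics/{n}1.png",camera(n)[:,:,::-1]); c=get_calibration(n); print(n,c)
s=manip.read_state();print({k:s[k] for k in("clock","eef_pos","eef_rot","finger_gap")})
E
```

```text
top {'K': array([[474.42563529,   0.        , 285.24729218],
       [  0.        , 474.42563529, 199.91204844],
       [  0.        ,   0.        ,   1.        ]]), 'cam_to_world': array([[-2.32377011e-02,  9.87854682e-01, -1.53633122e-01,
         2.74798251e+02],
       [-9.99729796e-01, -2.28715989e-02,  4.15018680e-03,
        -2.59021630e+01],
       [ 5.85946332e-04,  1.53688050e-01,  9.88119244e-01,
         1.45775412e+03],
       [ 0.00000000e+00,  0.00000000e+00,  0.00000000e+00,
         1.00000000e+00]])}
side {'K': array([[425.56295164,   0.        , 287.11566003],
       [  0.        , 425.56295164, 207.08033309],
       [  0.        ,   0.        ,   1.        ]]), 'cam_to_world': array([[-9.88668601e-01,  6.45726674e-02, -1.35516672e-01,
         3.16358497e+02],
       [-1.49087668e-01, -5.27787329e-01,  8.36189813e-01,
         1.26913327e+03],
       [-1.75289757e-02,  8.46918477e-01,  5.31433748e-01,
         8.87900400e+02],
       [ 0.00000000e+00,  0.00000000e+00,  0.00000000e+00,
         1.00000000e+00]])}
{'clock': 0.1, 'eef_pos': array([243.96687466, 492.67920532, 204.95418508]), 'eef_rot': array([-3.14059487e+00, -3.95396749e-05,  2.68178408e+00]), 'finger_gap': 93.94610247081451}
```

View pics/top1.png

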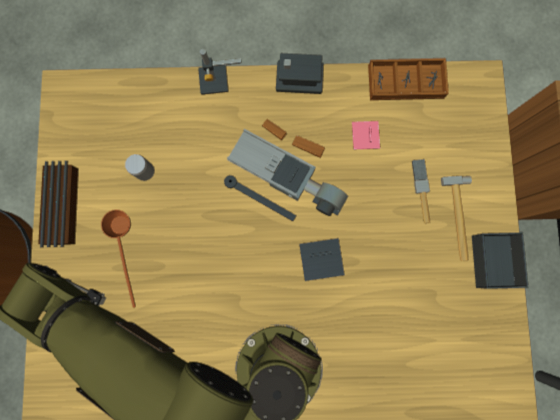

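View pics/side1.png

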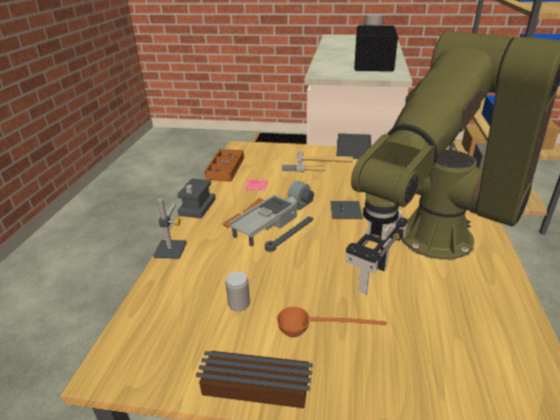

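The top view shows the box with its dark lid at about (291,170), the landing running up-left to about (240,150) and the drum at about (330,198). The pink plate at (366,135) and the larger dark plate at (321,259) are decoys. Next I'll measure the landing, lid and drum.

```bash
cat > h.py <<'E'
import numpy as np,cv2
from cell import manip,camera,get_calibration
def plane(cal,uv,z):
    K,T=cal["K"],cal["cam_to_world"]
    p=np.atleast_2d(np.array(uv,float)); d=np.c_[(p[:,0]-K[0,2])/K[0,0],-(p[:,1]-K[1,2])/K[1,1],-np.ones(len(p))]@T[:3,:3].T
    return T[:3,3]+d*((z-T[2,3])/d[:,2])[:,None]
def pix(cal,P):
    K,T=cal["K"],cal["cam_to_world"]
    c=(np.atleast_2d(P)-T[:3,3])@T[:3,:3]
    return np.c_[K[0,0]*c[:,0]/-c[:,2]+K[0,2],-K[1,1]*c[:,1]/-c[:,2]+K[1,2]]
E
python3 - <<'E'
from h import *
im=cv2.imread("pics/top1.png")
c=im[115:225,215:355]; cv2.imwrite("pics/crop1.png",cv2.resize(c,None,fx=5.5,fy=5.5,interpolation=cv2.INTER_CUBIC))
E
```

```text
(no output)
```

View pics/crop1.png

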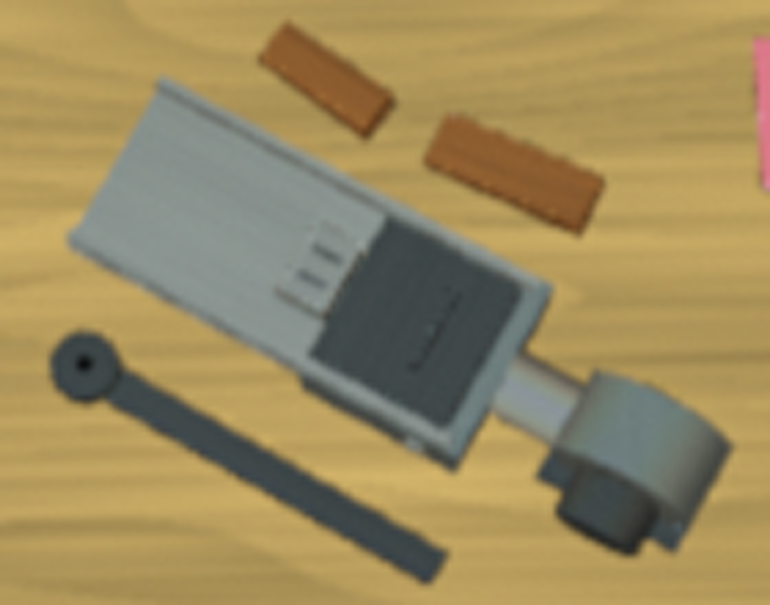

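The crop shows the lid corners at about (388,217), (522,290), (447,425) and (312,355). The rail far ends are at (163,82) and (72,241), the tab is at about (318,268), and the rib line runs from (457,292) to (413,367).

Run:
```python
from h import *
cal=get_calibration("top")
f=lambda p,z: plane(cal,np.array(p)/5.5+[214.6,114.6],z)
L=f([(388,217),(522,290),(447,425),(312,355)],61); E=f([(163,82),(72,241)],63)
print(L.round(1),[np.linalg.norm(L[i]-L[(i+1)%4]).round(1) for i in range(4)])
c=L.mean(0); e=E.mean(0); d=e-c; yaw=np.arctan2(d[1],d[0]); print("lid",c,"end",e,"dist(190)",np.hypot(*d[:2]),"yaw",yaw, "railw",np.linalg.norm(E[0]-E[1]))
v=(L[0]+L[3]-L[1]-L[2]); print("yaw lid",np.arctan2(v[1],v[0]))
u=np.array([np.cos(yaw),np.sin(yaw)]); o=e[:2]-190*u; print("origin",o,c[:2])
print("tab",o+59.5*u,f([(318,268)],65),"rib",o-12*u,f([(435,330)],73))
print(get_calibration("wrist"))
```

```text
[[ 632.3  -34.7   61. ]
 [ 589.6 -107.1   61. ]
 [ 515.5  -64.1   61. ]
 [ 556.     8.5   61. ]] [np.float64(84.1), np.float64(85.6), np.float64(83.1), np.float64(87.8)]
lid [573.3444808  -49.35118511  61.        ] end [666.87920463 113.44985645  63.        ] dist(190) 187.75761954216557 yaw 1.0493123740303214 railw 102.62381115956268
yaw lid 1.0498951426675287
origin [572.22739997 -51.29551033] [573.3444808  -49.35118511]
tab [6.01868360e+02 2.95801899e-01] [[603.53932507   4.22756951  65.        ]] rib [566.24939126 -61.70048086] [[565.79966466 -58.63513946  73.        ]]
{'K': array([[306.66908623,   0.        , 279.64985723],
       [  0.        , 306.66908623, 213.6684219 ],
       [  0.        ,   0.        ,   1.        ]]), 'cam_to_world': array([[ 4.43907160e-01, -8.68437048e-01, -2.20824653e-01,
         1.79869990e+02],
       [ 8.96070965e-01,  4.29719264e-01,  1.11347116e-01,
         5.24982002e+02],
       [-1.80535326e-03, -2.47302342e-01,  9.68936681e-01,
         3.83017124e+02],
       [ 0.00000000e+00,  0.00000000e+00,  0.00000000e+00,
         1.00000000e+00]])}
```

{"name": "arm_command", "arguments": {"targets": [{"hand":-1,"x":-0.0409,"y":0.0118,"z":0,"yaw":0.102},{"hand":-1,"x":-0.0409,"y":0.0118,"z":0,"yaw":0.102},{"hand":-1,"x":-0.0409,"y":0.0118,"z":0,"yaw":0.102},{"hand":-1,"x":-0.0409,"y":0.0118,"z":0,"yaw":0.102},{"hand":-1,"x":-0.0409,"y":0.0118,"z":0,"yaw":0.102},{"hand":-1,"x":-0.0409,"y":0.0118,"z":0,"yaw":0.102},{"hand":-1,"x":-0.0409,"y":0.0118,"z":0,"yaw":0.102},{"hand":-1,"x":-0.0409,"y":0.0118,"z":0,"yaw":0.102}]}}

```text
clock: 0.9
eef_pos: [530.0, 322.3, 204.9]
eef_rot: [-3.141, 0.0, 1.862]
wrist_force: [0.3, -0.4, -0.1]
finger_gap: 33.2
finger_force: 0.0
```

{"name": "arm_command", "arguments": {"targets": [{"hand":-1,"x":-0.0409,"y":0.0118,"z":0,"yaw":0.102},{"hand":-1,"x":-0.0409,"y":0.0118,"z":0,"yaw":0.102},{"hand":-1,"x":-0.0409,"y":0.0118,"z":0,"yaw":0.102},{"hand":-1,"x":-0.0409,"y":0.0118,"z":0,"yaw":0.102},{"hand":-1,"x":-0.0409,"y":0.0118,"z":0,"yaw":0.102},{"hand":-1,"x":-0.0409,"y":0.0118,"z":0,"yaw":0.102},{"hand":-1,"x":-0.0409,"y":0.0118,"z":0,"yaw":0.102},{"hand":-1,"x":-0.0409,"y":0.0118,"z":0,"yaw":0.102},{"hand":-1},{"hand":-1}]}}

```text
schema error: expected keys hand, x, y, z, yaw
```

Run:
```python
from h import *
cal=get_calibration("wrist");im=camera("wrist")[:,:,::-1].copy()
cv2.imwrite("pics/w1.png",im)
o=np.array([573,-50.]);u=np.array([np.cos(1.05),np.sin(1.05)])
print("tab exp px",pix(cal,[*(o+59.5*u),65]),"rib",pix(cal,[*(o-12*u),73]))
s=manip.read_state();print(s["eef_pos"],s["eef_rot"]);np.savez("w1.npz",**cal)
```

```text
tab exp px [[262.94476755 446.2368845 ]] rib [[224.48117473 480.70934764]]
[533.22087589 317.63824077 204.74609338] [-3.14113570e+00  1.55184098e-03  1.85117722e+00]
```

View pics/w1.png

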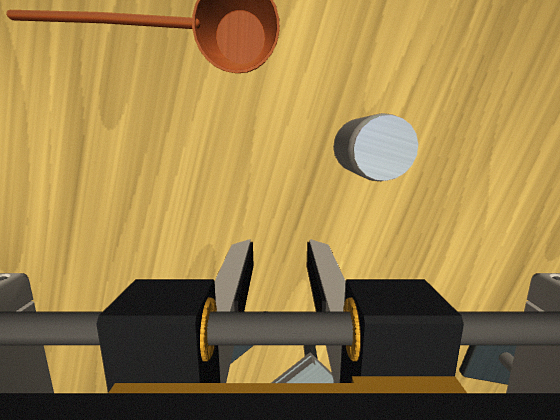

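The gripper move was refused because each row needs every key. The picture shows the ladle at (237,30), the tin at (385,147) and the fingers still half open. I'll resend with full rows and stop further back so the camera sees the lid and tab.

{"name": "arm_command", "arguments": {"targets": [{"hand":-1,"x":-0.0409,"y":0.0118,"z":0,"yaw":0.102},{"hand":-1,"x":-0.0409,"y":0.0118,"z":0,"yaw":0.102},{"hand":-1,"x":-0.0409,"y":0.0118,"z":0,"yaw":0.102},{"hand":-1,"x":-0.0409,"y":0.0118,"z":0,"yaw":0.102},{"hand":-1,"x":-0.0409,"y":0.0118,"z":0,"yaw":0.102},{"hand":-1,"x":-0.0409,"y":0.0118,"z":0,"yaw":0.102},{"hand":-1,"x":-0.0409,"y":0.0118,"z":0,"yaw":0.102},{"hand":-1,"x":-0.0409,"y":0.0118,"z":0,"yaw":0.102},{"hand":-1,"x":-0.04,"y":0,"z":0.01,"yaw":0},{"hand":-1,"x":-0.04,"y":0,"z":0.02,"yaw":0}]}}

```text
clock: 1.95
eef_pos: [560.7, -70.7, 175.8]
eef_rot: [3.14, -0.001, 1.049]
wrist_force: [0.7, -1.6, 0.3]
finger_gap: 0.9
finger_force: 0.0
```

{"name": "arm_command", "arguments": {"targets": [{"hand":-1,"x":0,"y":0,"z":0.02,"yaw":0},{"hand":-1,"x":0,"y":0,"z":0,"yaw":0},{"hand":-1,"x":0,"y":0,"z":0,"yaw":0}]}}

```text
clock: 2.25
eef_pos: [561.3, -68.8, 155.8]
eef_rot: [-3.141, 0.0, 1.05]
wrist_force: [0.1, 0.6, 0.5]
finger_gap: 0.8
finger_force: 0.0
```

Run:
```python
from h import *
s=manip.read_state();cal=get_calibration("wrist");im=camera("wrist")[:,:,::-1].copy()
cv2.imwrite("pics/w2.png",im)
o=np.array([573,-50.]);u=np.array([np.cos(1.05),np.sin(1.05)])
print("tab exp px",pix(cal,[*(o+59.5*u),65]),"rib",pix(cal,[*(o-12*u),73]))
print(s["eef_pos"],s["eef_rot"],s["finger_gap"]);np.savez("w2.npz",**cal)
```

```text
tab exp px [[280.91264318 123.19268259]] rib [[280.87364085 208.08408472]]
[561.27652124 -68.77139345 155.7946618 ] [-3.14127761e+00  1.73033893e-05  1.05016307e+00] 0.7525752242291475
```

View pics/w2.png

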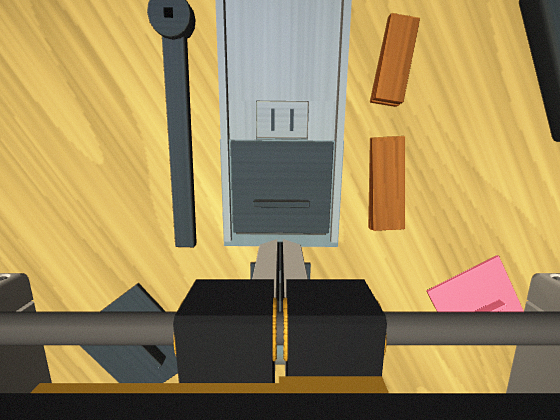

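The wrist view shows the tab centre at (282,119), the rib at (281,203) and lid corners at about (231,140), (333,140), (336,233) and (232,233). All sit about 4 px further ahead than expected.

Run:
```python
from h import *
cal=dict(np.load("w2.npz"));u=np.array([np.cos(1.05),np.sin(1.05)]);n=np.array([-u[1],u[0]])
t=np.array([561.28,-68.77])
for nm,p,z,x in(("tab",(282,118.5),65,59.5),("rib",(281.5,202.5),73,-12),("front",(282,140.5),61,42),("back",(285,233.5),61,-42)):
    d=plane(cal,p,z)[0][:2]-t; print(nm,"fwd",d@u,"left",d@n,"-> origin fwd",d@u-x)
```

```text
tab fwd 85.38974471704044 left -1.7347177589281144 -> origin fwd 25.889744717040443
rib fwd 15.10258449620935 left -1.3667273578590096 -> origin fwd 27.10258449620935
front fwd 67.38223645933874 left -1.8017946057701508 -> origin fwd 25.382236459338742
back fwd -17.09352173659531 left -4.762795720193421 -> origin fwd 24.90647826340469
```

{"name": "arm_command", "arguments": {"targets": [{"hand":-1,"x":0.043,"y":0.0015,"z":0,"yaw":0},{"hand":-1,"x":0.042,"y":0,"z":0.02,"yaw":0},{"hand":-1,"x":0,"y":0,"z":0.04,"yaw":0},{"hand":-1,"x":0,"y":0,"z":0.02,"yaw":0},{"hand":-1,"x":0,"y":0,"z":0.005,"yaw":0},{"hand":-1,"x":0,"y":0,"z":0.005,"yaw":0},{"hand":-1,"x":0,"y":0,"z":0.003,"yaw":0},{"hand":-1,"x":0,"y":0,"z":0,"yaw":0}]}}

```text
clock: 3.1
eef_pos: [605.3, 3.9, 63.6]
eef_rot: [3.14, -0.001, 1.05]
wrist_force: [-0.3, 0.0, -0.4]
finger_gap: 0.3
finger_force: 0.0
```

{"name": "arm_command", "arguments": {"targets": [{"hand":-1,"x":0,"y":0,"z":0.003,"yaw":0},{"hand":-1,"x":0,"y":0,"z":0.003,"yaw":0},{"hand":-1,"x":0,"y":0,"z":0.003,"yaw":0},{"hand":-1,"x":0,"y":0,"z":0.002,"yaw":0},{"hand":-1,"x":0,"y":0,"z":0,"yaw":0},{"hand":-1,"x":0,"y":0,"z":0,"yaw":0}]}}

```text
clock: 3.7
eef_pos: [605.3, 3.8, 52.2]
eef_rot: [3.14, -0.001, 1.05]
wrist_force: [0.6, 1.8, 9.7]
finger_gap: 0.3
finger_force: 4.8
```

{"name": "arm_command", "arguments": {"targets": [{"hand":-1,"x":0,"y":0,"z":0.001,"yaw":0},{"hand":-1,"x":0,"y":0,"z":0.001,"yaw":0},{"hand":-1,"x":0,"y":0,"z":0,"yaw":0},{"hand":-1,"x":0,"y":0,"z":0,"yaw":0}]}}

```text
clock: 4.1
eef_pos: [605.4, 3.8, 51.9]
eef_rot: [3.139, -0.001, 1.05]
wrist_force: [-7.3, 1.3, 28.5]
finger_gap: 0.3
finger_force: 13.8
```

{"name": "arm_command", "arguments": {"targets": [{"hand":-1,"x":0,"y":0,"z":-0.02,"yaw":0},{"hand":-1,"x":0,"y":0,"z":-0.045,"yaw":0},{"hand":-1,"x":-0.043,"y":0,"z":0,"yaw":0},{"hand":-1,"x":-0.043,"y":0,"z":0,"yaw":0},{"hand":-1,"x":0,"y":0,"z":0,"yaw":0},{"hand":-1,"x":0,"y":0,"z":0,"yaw":0}]}}

```text
clock: 4.7
eef_pos: [561.4, -71.3, 114.1]
eef_rot: [-3.141, 0.0, 1.048]
wrist_force: [-0.3, -0.3, 0.1]
finger_gap: 0.5
finger_force: 0.0
```

Run:
```python
from h import *
s=manip.read_state();cal=get_calibration("wrist");im=camera("wrist")[:,:,::-1].copy()
cv2.imwrite("pics/w3.png",im)
print(s["eef_pos"],s["eef_rot"],s["wrist_force"]);np.savez("w3.npz",**cal)
u=np.array([np.cos(1.05),np.sin(1.05)]);o=np.array([561.28,-68.77])+25.8*u;print((s["eef_pos"][:2]-o)@u)
```

```text
[561.43195559 -71.31326029 114.12646976] [-3.14078309e+00  3.32006736e-04  1.04818226e+00] [-0.32038602 -0.31341936  0.09730886]
-27.930474343817597
```

View pics/w3.png

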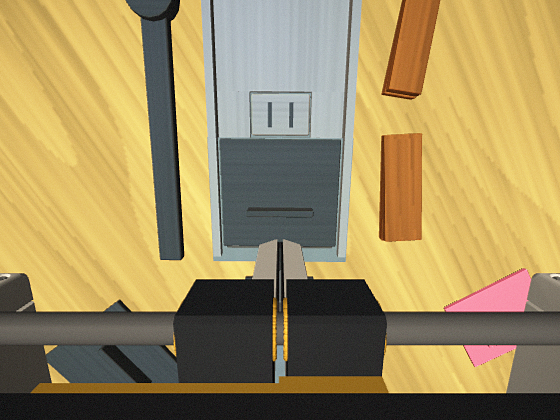

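The tab is flush, at (280,113), and the rib is at (281,212), ahead of the fingertips with about 6 mm clear. I'll go down behind the rib to z ≈ 66.5.

{"name": "arm_command", "arguments": {"targets": [{"hand":-1,"x":0,"y":0,"z":0.03,"yaw":0},{"hand":-1,"x":0,"y":0,"z":0.012,"yaw":0},{"hand":-1,"x":0,"y":0,"z":0.005,"yaw":0},{"hand":-1,"x":0,"y":0,"z":0,"yaw":0},{"hand":-1,"x":0,"y":0,"z":0,"yaw":0}]}}

```text
clock: 5.25
eef_pos: [562.3, -70.5, 68.2]
eef_rot: [3.141, -0.0, 1.05]
wrist_force: [-0.0, 0.3, 0.2]
finger_gap: 0.2
finger_force: 0.0
```

{"name": "arm_command", "arguments": {"targets": [{"hand":-1,"x":0.002,"y":0,"z":0.002,"yaw":0},{"hand":-1,"x":0.002,"y":0,"z":0,"yaw":0},{"hand":-1,"x":0.003,"y":0,"z":0,"yaw":0},{"hand":-1,"x":0.004,"y":0,"z":0,"yaw":0},{"hand":-1,"x":0.004,"y":0,"z":0,"yaw":0},{"hand":-1,"x":0.004,"y":0,"z":0,"yaw":0},{"hand":-1,"x":0.004,"y":0,"z":0,"yaw":0}]}}

```text
clock: 5.95
eef_pos: [573.5, -50.5, 65.5]
eef_rot: [3.142, 0.0, 1.05]
wrist_force: [-1.3, -1.6, 1.9]
finger_gap: 0.6
finger_force: 1.3
```

{"name": "arm_command", "arguments": {"targets": [{"hand":-1,"x":0.004,"y":0,"z":-0.001,"yaw":0},{"hand":-1,"x":0.004,"y":0,"z":-0.001,"yaw":0},{"hand":-1,"x":0.004,"y":0,"z":0,"yaw":0},{"hand":-1,"x":0.004,"y":0,"z":0,"yaw":0},{"hand":-1,"x":0.004,"y":0,"z":0,"yaw":0},{"hand":-1,"x":0.004,"y":0,"z":0,"yaw":0},{"hand":-1,"x":0.004,"y":0,"z":0,"yaw":0},{"hand":-1,"x":0.004,"y":0,"z":0,"yaw":0},{"hand":-1,"x":0.004,"y":0,"z":0,"yaw":0},{"hand":-1,"x":0.004,"y":0,"z":0,"yaw":0}]}}

```text
clock: 6.95
eef_pos: [593.3, -15.7, 67.4]
eef_rot: [-3.141, 0.0, 1.05]
wrist_force: [-0.9, -0.2, -0.8]
finger_gap: 0.1
finger_force: 0.4
```

{"name": "arm_command", "arguments": {"targets": [{"hand":-1,"x":0.004,"y":0,"z":0,"yaw":0},{"hand":-1,"x":0.004,"y":0,"z":0.001,"yaw":0},{"hand":-1,"x":0.004,"y":0,"z":0.001,"yaw":0},{"hand":-1,"x":0.004,"y":0,"z":0,"yaw":0},{"hand":-1,"x":0.004,"y":0,"z":0,"yaw":0},{"hand":-1,"x":0.004,"y":0,"z":0.001,"yaw":0},{"hand":-1,"x":0.004,"y":0,"z":0,"yaw":0},{"hand":-1,"x":0.004,"y":0,"z":0,"yaw":0},{"hand":-1,"x":0.004,"y":0,"z":0.001,"yaw":0},{"hand":-1,"x":0.004,"y":0,"z":0,"yaw":0}]}}

```text
clock: 7.95
eef_pos: [613.3, 18.8, 63.4]
eef_rot: [3.142, 0.0, 1.05]
wrist_force: [-0.4, -1.3, 0.1]
finger_gap: 0.5
finger_force: 0.8
```

{"name": "arm_command", "arguments": {"targets": [{"hand":-1,"x":0.004,"y":0,"z":0,"yaw":0},{"hand":-1,"x":0.004,"y":0,"z":0,"yaw":0},{"hand":-1,"x":0.002,"y":0,"z":0,"yaw":0},{"hand":-1,"x":-0.005,"y":0,"z":0,"yaw":0},{"hand":-1,"x":-0.002,"y":0,"z":-0.02,"yaw":0},{"hand":-1,"x":0,"y":0,"z":-0.04,"yaw":0},{"hand":-1,"x":-0.03,"y":0,"z":-0.04,"yaw":0},{"hand":-1,"x":0,"y":0,"z":0,"yaw":0},{"hand":-1,"x":0,"y":0,"z":0,"yaw":0}]}}

```text
clock: 8.85
eef_pos: [599.7, -5.4, 164.1]
eef_rot: [3.14, -0.001, 1.049]
wrist_force: [-0.2, -0.1, -0.1]
finger_gap: 0.4
finger_force: 0.0
```

Run:
```python
from h import *
s=manip.read_state();cal=get_calibration("wrist");im=camera("wrist")[:,:,::-1].copy()
cv2.imwrite("pics/w4.png",im)
print(s["eef_pos"],s["wrist_force"]);np.savez("w4.npz",**cal)
u=np.array([np.cos(1.05),np.sin(1.05)]);o=np.array([561.28,-68.77])+25.8*u;
for x in(43,85,95,106): print(x,"rear edge px if lid there",pix(cal,[*(o+(x-42)*u),57])[0],"front",pix(cal,[*(o+(x+42)*u),57])[0])
```

```text
[599.72159065  -5.36692205 164.11649369] [-0.16560396 -0.09956281 -0.14537742]
43 rear edge px if lid there [277.98198656 258.70211323] front [277.73472999 174.36969675]
85 rear edge px if lid there [277.86268604 218.01198575] front [277.59714099 127.44187371]
95 rear edge px if lid there [277.83303971 207.90043728] front [277.56284119 115.74315423]
106 rear edge px if lid there [277.79984778 196.57958366] front [277.52438768 102.62771961]
```

View pics/w4.png

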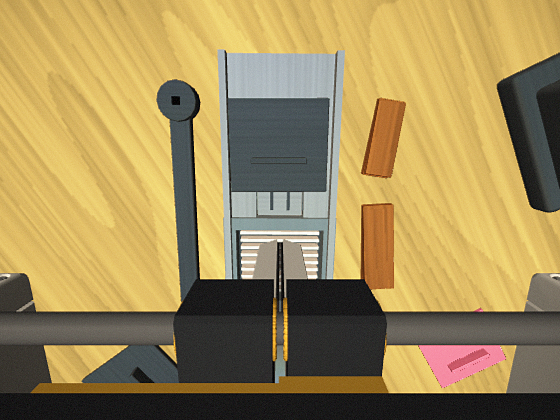

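The lid's rear edge is at row 191 and its front edge at row 98. That puts the lid at x ≈ 110 mm, flat on the landing, with a gap to the seat edge at row 218. The tab is flush, at (280,203), the wedges and header look unmoved, and the arm is clear of everything.

```bash
python3 -c "
from cell import manip
print(manip.sign_off())"
```

```text
the job is handed in; nothing more can be done
None
```

The job is handed in, with no verdict returned: the snap tab is pressed flush, the lid lies flat on the landing at about x = 110 mm, and nothing else in the last view looked moved.

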